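Close the watch-parts case for the night

ROBOT

A 7-joint arm with a two-finger parallel gripper is mounted at the origin on the work surface. World frame = base frame: x ahead of the robot, y to its left, z up, the work surface at z = 0. Lengths are in m, angles in rad, forces in N, time in s.
With the tool pointing down it reaches from about 0.4 to 0.9 m from the base axis. Payload 5.5 kg.
Tool frame: the origin (TCP) lies between the finger pads; the fingertips stand 8 mm ahead of it and the grasp point (between the pads) lies 11 mm behind it; z points along the fingers, y is the line along which they close (so a half turn about z gives the same grasp; the last joint's range is limited). The gripper opens to 85 mm and grips with 20 to 120 N. Pads are 22 mm wide; open, the fingers measure 114 mm over their backs; the gripper's body (76 mm by 85 mm) begins 54 mm behind the grasp point. The pads swing forward as they close: fully open they stand 13 mm farther back than shut.
Start: joints at [1.567, 0.501, -0.427, 1.55, 0.221, 1.138, -0.21], TCP at [0.171, -0.627, 0.239] pointing down, gripper open.
Joint ranges: [-2.88, 2.88], [-0.31, 2.03], [-1.54, 1.56], [0.2, 2.42], [-1.41, 4.55], [0.19, 2.02], [-2.57, 2.57]. Speed limits (rad/s): [2.57, 2.57, 3.14, 3.14, 3.14, 3.14, 3.14].

INTERFACE

Orientations are given as a unit quaternion [w, x, y, z].
In Python, from plant import manip, capture, get_calibration, workorder gives the robot as it stands. The module is installed in compiled form; this text tells all that it offers.
- The arm moves only by the shell command python3 -m handwheel 'ROWS'. ROWS is JSON, a list of rows, each a list of 7 numbers: the closure in counts, from 0 (fully open) to 255 (shut), then the shift along the tool's x, y, z in units of 300 mm (1.0 is 300 mm), then the turn, a rotation vector about the tool's x, y, z in units of pi rad (1.0 is pi rad). A call has exactly 10 rows; each row is the pose to reach, as a shift and turn from the pose commanded when the call began, along the tool's axes at that moment, turning the shorter way round; what a row does not reach only later rows make up. A row lasts 1/8 s, in which the tool goes at most 62.5 mm and 10.7 degrees, less where a joint would pass 70% of its speed; a pose out of reach is approached as far as the arm can. A call with a number of a shift or a turn outside -1 to 1 is refused whole. A call with a gripper value outside its range is refused whole. The fingers move at their own pace and stop on an object; the grip force is fixed at half the most. Time passes only in rows, so rows that repeat a pose let the fingers close, or fill a call up. It gives the time, the measured TCP pose, the force, the opening and the grip force at its end, in the units of the state.
- manip.get_obs(): the state, without advancing time (a new reading comes with each control period).
- capture(name): name is "scene" or "top" or "wrist"; returns (picture, depth): 420x560x3 uint8, red, green, blue; 420x560 float32, m along the optical axis (not along the pixel's ray), 0 where there is no reading.
- get_calibration(name): a dict with "K" (3x3 intrinsics, pixels), "k1" (the pictures are not rectified: a ray, as slopes to the right and down, at radius r is drawn at 1 + k1 r^2 times it, then the intrinsics apply), "R" (3x3) and "t" (3): a world point X has camera coordinates R X + t; the wrist camera has in their place "T_tool_cam" (4x4, takes a point from camera to tool coordinates, whose origin is the TCP and whose axes are the flange's). Camera axes: x right, y down, z forward; pixel columns grow to the right and rows downward; lengths in m; the calibration is good to about 2 mm. A picture is of the moment at which its call begins: read the wrist's pose just before it. get_calibration takes no time and is no camera call.
- workorder.finish_job(): hands the job in; it is judged then, once.
The state is a dict: "clock": time; "joint_pos": joint angles; "qvel": joint speeds; "effort": joint torques, N m; "position": TCP position; "tcp_rot": TCP orientation; "wrist_force": force on the tool from outside, world axes, zero at the start; "moment": the same for the moment, N m; "grip_width": finger opening in m; "finger_force": force on a finger pad.
Only numpy, scipy, OpenCV 4.12 (cv2) and the standard library are available. Lean on these libraries where they do the work, as an engineer would, in place of code of your own. Each camera call takes 0.05 s, during which the arm holds its last target. There are 200 camera calls.

TASK

Close up the wooden watch-parts case for the night using light pushes of the fingertips only. First fold the upright metal flap down flat over the compartments, then swing the wooden cover fully shut over it without slamming it; push both on their bare outer faces and keep the fingers off the cork pads on their inner sides. Leave the other things on the bench where they stand.

Things in the scene. Friction and masses are not known exactly. Their poses are not given: they have to be found in the camera images.
- case: Dark wooden open case, 200 (its x) x 160 (its y) x 55 high, fixed to the bench, walls 6, low compartments with watch parts inside; origin at the centre of its underside, z up. The cover is hinged along the rim of its -y side, the flap inside along its +y side. It stands within about half a radian of square to the bench (yaw).
- cover (a joint): Angle of the wooden cover (200 along the hinge x 162 x 8 thick): 0 = shut flat on the rim, 1.57 = standing straight up, more = leaning outward over the case's -y side. It starts open at 1.6 to 1.95. Friction hinge: it stays where it is left and takes about 0.05 to 0.5 N m to move.
- cover_hinge (a point): Middle of the cover's hinge line, at y -80, z 55 in the case's frame; the line runs along the case's x. The cover's inner face starts at this line, its outer face is 8 further out.
- cover_edge (a point): Middle of the cover's free edge, on its outer face: 162 from the hinge line.
- cover_cork (a point): Middle of the free face of the cork pad on the cover's inner face, 164 x 124 x 3, inset 18 to 19 from the cover's edges; not to be touched. It is 81 from the hinge line; y towards the free edge, z out of the outer face.
- flap (a joint): Angle of the bare aluminium flap (180 along the hinge x 125 x 4 thick): 0 = folded flat inside the case over the compartments, its outer face then on top, 40 above the bench and 15 below the rim; 1.57 = standing straight up. It starts upright at 1.3 to 1.65. Friction hinge: stays where it is left, takes about 0.02 to 0.25 N m to move.
- flap_hinge (a point): Middle of the flap's hinge line, at y +62, z 34 in the case's frame; the line runs along the case's x. The flap's outer face is 6 out from this line.
- flap_edge (a point): Middle of the flap's free edge, on its outer face: 125 from the hinge line. The outer face looks to the case's +y when upright; the flap folds towards the case's -y.
- flap_cork (a point): Middle of the free face of the cork pad on the flap's inner face (towards the cover when upright), 140 x 85 x 2, inset 20 from the flap's sides and free edge; not to be touched. It is 62 from the hinge line; -y towards the free edge, z out of the outer face.
- loupe: Bystander: black eye loupe standing on its narrow end, up to 38 across, 44 high; origin at the centre of its underside.
- holder: Bystander: green round movement holder, 58 across, 28 high; origin at the centre of its underside.
- oil: Bystander: small amber oil bottle, 28 across, 62 high; origin at the centre of its underside.
- anvil: Bystander: steel bench block 50 x 50 x 30; origin at the centre of its underside.
- driver: Bystander: small screwdriver lying flat, 140 long; origin at the centre of its underside (half-way along, on the bench).
- jar: Bystander: grey jar with metal lid, 40 across, 40 high; origin at the centre of its underside.
- blower: Bystander: black rubber dust blower standing on its base, 54 across, 85 high; origin at the centre of its underside.

How it is judged:
On the way, in this order (a step that is already met when the one before it is completed fails the run):
1. the flap is folded flat while the cover still stands open (value of joint flap below 0.08 rad and value of joint cover above 1 rad), for 0.2 s.
2. the cover is shut over the folded flap (value of joint cover below 0.04 rad and value of joint flap below 0.08 rad), for 0.2 s.
At the end, for the whole second after the job is handed in: The flap lies flat (within 0.08 rad), the cover is shut on the rim (within 0.04 rad), and the bystanders stand upright within 30 mm of where they were (all of step 2 and distance of each of loupe, holder, oil, anvil, driver, jar, blower from where it was at the start of the episode below 0.03 m and angle between each of loupe, holder, oil, anvil, jar, blower's own z axis and vertical below 0.4 rad); the robot touches nothing.
It fails at once if the cover was brought down before the flap was folded flat (value of joint cover below 0.9 rad and value of joint flap above 0.15 rad).
It fails at once if the cover was slammed (faster than 3 rad/s) (velocity of joint cover below -3 rad/s).
It fails at once if the fingers touched a cork pad (over 0.5 N) (contact force between the fingers and cover_c1 above 0.5 N or contact force between the fingers and flap_c1 above 0.5 N).
It fails at once if a bystander was shifted more than 30 mm or lifted or knocked over (not (distance of loupe from where it was at the start of the episode below 0.03 m) or not (distance of holder from where it was at the start of the episode below 0.03 m) or not (distance of oil from where it was at the start of the episode below 0.03 m) or not (distance of anvil from where it was at the start of the episode below 0.03 m) or not (distance of driver from where it was at the start of the episode below 0.03 m) or not (distance of jar from where it was at the start of the episode below 0.03 m) or not (distance of blower from where it was at the start of the episode below 0.03 m) or not (angle between loupe's own z axis and vertical below 0.4 rad) or not (angle between holder's own z axis and vertical below 0.4 rad) or not (angle between oil's own z axis and vertical below 0.4 rad) or not (angle between anvil's own z axis and vertical below 0.4 rad) or not (angle between jar's own z axis and vertical below 0.4 rad) or not (angle between blower's own z axis and vertical below 0.4 rad)).
It also fails if it takes over 58 s, if anything falls off the work surface, if the arm or the gripper's body presses on something with over 40 N, if the wrist force passes 120 N, or if a joint passes its speed limit or range.

## Working session

There is one attempt and no reset: what is moved stays moved. The work goes in short steps, Python scripts to look and compute and a shell command to move; the robot and the scene stay as the last step left them, time stands still between calls to the robot, and variables do not carry over. Pictures are saved under pics/ and viewed, at most 10 in all, crops included, and the job is handed in when it is done.

```bash
mkdir -p pics
cat > h.py <<'E'
import numpy as np, cv2
from plant import manip, capture, get_calibration, workorder
from scipy.spatial.transform import Rotation as R
def rot(q): return R.from_quat([q[1],q[2],q[3],q[0]])
def cloud(name):
    o=manip.get_obs(); im,d=capture(name); c=get_calibration(name); K=np.array(c['K'])
    v,u=np.mgrid[0:420,0:560]
    x=(u-K[0,2])/K[0,0]; y=(v-K[1,2])/K[1,1]
    rd=np.hypot(x,y); r=rd.copy()
    for _ in range(20): r=rd/(1+c['k1']*r*r)
    s=np.where(rd>0,r/np.maximum(rd,1e-9),1)
    P=np.stack([x*s*d,y*s*d,d],-1)
    if 'R' in c: W=(P-np.array(c['t']))@np.array(c['R'])
    else:
        T=np.array(c['T_tool_cam']); P=P@T[:3,:3].T+T[:3,3]
        W=P@rot(o['tcp_rot']).as_matrix().T+np.array(o['position'])
    W[d==0]=np.nan
    return im,d,W
E
python3 - <<'E'
from h import *
o=manip.get_obs(); print(o)
for n in['scene','top']:
    im,d,W=cloud(n); np.save(n+'.npy',W); cv2.imwrite(f'pics/{n}.png',im[...,::-1])
    print(n,np.round(W[50::80,40::80].reshape(-1,3),3).tolist())
E
```

```text
{'clock': 0.0, 'joint_pos': array([ 1.56718128,  0.50187714, -0.42676297,  1.55144485,  0.22078048,
        1.13828853, -0.2103295 ]), 'qvel': array([ 0.00133644, -0.00151515,  0.00041338, -0.00013413,  0.00058249,
       -0.00077816, -0.00103896]), 'effort': array([ 3.06313541e-04, -5.69525635e+01, -5.81647485e+00, -2.80939829e+01,
        1.05767490e-02,  1.19453637e-02,  6.87713225e-06]), 'position': array([ 0.17114824, -0.62636238,  0.23824061]), 'tcp_rot': array([-9.79864313e-04,  9.91114501e-01,  1.33007811e-01, -9.07019829e-05]), 'wrist_force': array([ 0.91285006, -0.80865575,  0.19621907]), 'moment': array([-0.03586731,  0.03798938,  0.05032357]), 'finger_force': 0.0, 'grip_width': 0.08541507745738791}
scene [[-0.286, 0.214, -0.0], [-0.086, 0.337, 0.0], [0.108, 0.46, -0.001], [0.304, 0.581, 0.002], [0.503, 0.687, 0.014], [0.691, 0.837, -0.001], [0.94, 2.046, -0.545], [0.063, -0.027, 0.052], [0.156, 0.098, -0.001], [0.318, 0.199, 0.001], [0.478, 0.301, 0.001], [0.637, 0.403, 0.0], [0.803, 0.378, 0.103], [0.962, 0.616, -0.002], [0.191, -0.158, 0.002], [0.327, -0.07, -0.0], [0.5
[... 569 characters left out ...]
52, -0.635, -0.749], [0.895, -0.393, 0.199], [0.779, 0.463, 0.107], [0.812, 0.35, -0.001], [0.814, 0.18, -0.001], [0.815, 0.009, -0.003], [0.816, -0.163, -0.004], [0.814, -0.332, 0.0], [0.768, -0.411, 0.156], [0.64, 0.506, 0.002], [0.641, 0.345, -0.003], [0.641, 0.177, -0.0], [0.641, 0.009, 0.008], [0.642, -0.159, -0.0], [0.643, -0.325, 0.003], [0.643, -0.49, -0.001], [0.477, 0.498, -0.002], [0.476, 0.337, -0.001], [0.475, 0.174, -0.003], [0.476, 0.009, 0.006], [0.477, -0.156, -0.001], [0.478, -0.319, -0.001], [0.479, -0.479, 0.0], [0.321, 0.486, -0.0], [0.319, 0.329, 0.001], [0.318, 0.17, -0.002], [0.318, 0.009, 0.002], [0.318, -0.152, -0.002], [0.321, -0.31, 0.002], [0.323, -0.467, 0.001]]
```

View pics/scene.png

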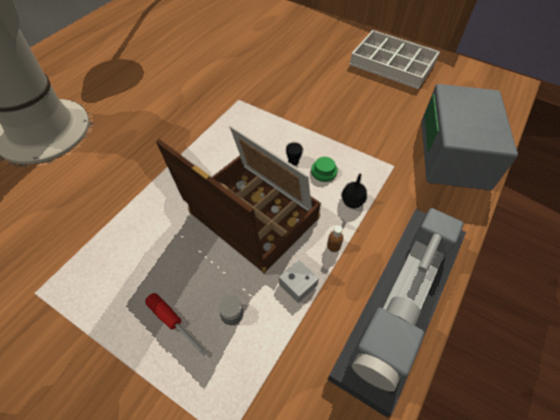

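View pics/top.png

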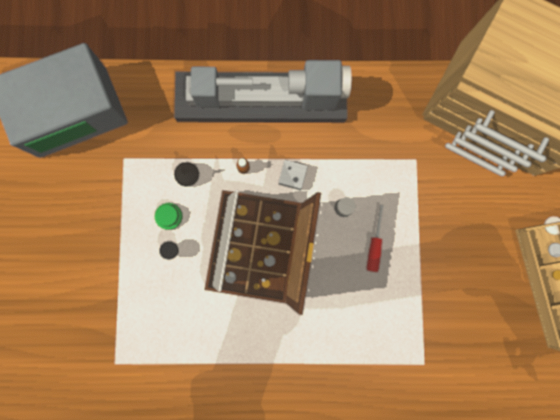

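The case sits centre of the mat. The flap is upright on its left (world +y, top px ~(228,240)), and the cover is on its right (px ~(305,250)). The loupe (168,250) and the holder (168,215) stand near the flap, and the jar (345,207) and the driver near the cover. Next I'll measure.

```bash
cat > meas.py <<'E'
from h import *
A=np.load('top.npy').reshape(-1,3);B=np.load('scene.npy').reshape(-1,3)
P=np.vstack([A,B]);P=P[~np.isnan(P[:,0])]
roi=lambda P:P[(P[:,0]>.38)&(P[:,0]<.75)&(P[:,1]>-.2)&(P[:,1]<.25)]
# rim points
a=roi(A); r=a[(a[:,2]>.046)&(a[:,2]<.064)]
xy=(r[:,:2]*1000).astype(np.float32); 
print('rim n',len(r),cv2.minAreaRect(xy))
def plane(Q):
    rng=np.random.default_rng(0);best=None
    for _ in range(500):
        s=Q[rng.choice(len(Q),3,False)];n=np.cross(s[1]-s[0],s[2]-s[0]);
        if np.linalg.norm(n)<1e-6: continue
        n/=np.linalg.norm(n);m=abs((Q-s[0])@n)<.003
        if best is None or m.sum()>best.sum():best=m
    Q=Q[best];c=Q.mean(0);n=np.linalg.svd(Q-c,full_matrices=False)[2][2]
    return c,n,Q
for nm,C in(('top',A),('scene',B)):
  q=roi(C);q=q[q[:,2]>.075]
  for k in range(2):
    c,n,Q=plane(q)
    print(nm,len(Q),'c',c.round(4),'n',n.round(4),'min',Q.min(0).round(3),'max',Q.max(0).round(3), 'y-order', np.round([Q[Q[:,0].argmin()],Q[Q[:,0].argmax()],Q[Q[:,2].argmax()]],3).tolist())
    q=q[abs((q-c)@n)>.012]
# bystanders
b=A[(A[:,2]>.012)&(A[:,2]<.12)&(A[:,0]>.35)&(A[:,0]<.8)&(A[:,1]>-.35)&(A[:,1]<.35)]
g=np.zeros((450,700),np.uint8);g[((b[:,0]-.35)*1000).astype(int).clip(0,449),((b[:,1]+.35)*1000).astype(int).clip(0,699)]=255
g=cv2.morphologyEx(g,cv2.MORPH_CLOSE,np.ones((7,7)))
n,l,s,c=cv2.connectedComponentsWithStats(g)
for i in range(1,n):
  if s[i,4]>60: 
    print('x',.35+s[i,1]/1e3,.35+(s[i,1]+s[i,3])/1e3,'y',-.35+s[i,0]/1e3,-.35+(s[i,0]+s[i,2])/1e3)
E
python3 meas.py
```

```text
rim n 1394 ((606.2210083007812, 106.79210662841797), (258.18048095703125, 265.8467712402344), 80.63699340820312)
top 1781 c [ 0.5497 -0.0216  0.1652] n [0.1591 0.9813 0.1086] min [ 0.452 -0.046  0.075] max [ 0.65  -0.001  0.22 ] y-order [[0.452, -0.014, 0.213], [0.65, -0.036, 0.127], [0.553, -0.029, 0.22]]
top 705 c [0.5723 0.1115 0.1305] n [0.1549 0.962  0.2248] min [0.484 0.09  0.075] max [0.662 0.136 0.16 ] y-order [[0.484, 0.119, 0.156], [0.662, 0.108, 0.08], [0.606, 0.098, 0.16]]
scene 3616 c [ 0.5582 -0.0329  0.1599] n [-0.157  -0.985  -0.0718] min [ 0.45  -0.052  0.075] max [ 0.65 -0.01  0.22] y-order [[0.45, -0.018, 0.187], [0.65, -0.04, 0.085], [0.535, -0.029, 0.22]]
scene 1833 c [0.5779 0.1071 0.1229] n [-0.1552 -0.9729 -0.1714] min [0.482 0.087 0.075] max [0.661 0.133 0.16 ] y-order [[0.482, 0.117, 0.151], [0.661, 0.097, 0.107], [0.494, 0.115, 0.16]]
x 0.45399999999999996 0.6759999999999999 y -0.035999999999999976 0.15900000000000003
x 0.515 0.6519999999999999 y -0.204 -0.16699999999999998
x 0.538 0.575 y 0.21299999999999997 0.251
x 0.6 0.6559999999999999 y 0.21399999999999997 0.27
x 0.629 0.665 y -0.13999999999999999 -0.10399999999999998
x 0.6839999999999999 0.743 y -0.043999999999999984 0.014000000000000012
x 0.688 0.739 y 0.17900000000000005 0.22899999999999998
x 0.717 0.745 y 0.07300000000000001 0.10100000000000003
x 0.754 0.7849999999999999 y -0.35 -0.32499999999999996
```

```bash
python3 -m handwheel '[[255,0,0,-0.2,0,0,0],[255,0,0,-0.4,0,0,0],[255,0.14,-0.14,-0.4,0,0,0.05],[255,0.28,-0.28,-0.4,0,0,0.1],[255,0.42,-0.42,-0.4,0,0,0.136],[255,0.56,-0.56,-0.4,0,0,0.136],[255,0.7,-0.7,-0.4,0,0,0.136],[255,0.84,-0.84,-0.4,0,0,0.136],[255,1,-1,-0.4,0,0,0.136],[255,1,-1,-0.4,0,0,0.136]]'
cat > cf.py <<'E'
from h import *
yaw=-.159; c=np.array([.5649,.065]); 
M=R.from_euler('z',yaw).as_matrix()
def st():
    o=manip.get_obs(); p=np.array(o['position']); q=M.T@(p-[*c,0]); Rt=rot(o['tcp_rot']).as_matrix()
    print('t',round(o['clock'],2),'case mm',(q*1000).round(1),'tool axes in case',(M.T@Rt).round(3).tolist(),'F',np.round(M.T@o['wrist_force'],1),'j',o['joint_pos'].round(2))
if __name__=='__main__': st()
E
python3 cf.py
```

```text
clock: 1.35
position: [0.384, -0.2536, 0.3596]
tcp_rot: [-0.0, 0.997, -0.076, 0.0]
wrist_force: [0.0, 0.1, 0.2]
grip_width: -0.0001
finger_force: 0.0
t 1.35 case mm [-128.1 -343.2  359.6] tool axes in case [[1.0, 0.007, 0.001], [0.007, -1.0, 0.0], [0.001, -0.0, -1.0]] F [-0.   0.1  0.2] j [ 1.17  0.05 -0.66  1.84  0.03  1.27 -1.22]
```

```bash
python3 -m handwheel '[[255,0.08,-0.2,0,0,0,0],[255,0.16,-0.38,0,0,0,0],[255,0.24,-0.56,0,0,0,0],[255,0.32,-0.74,0,0,0,0],[255,0.4,-0.92,0,0,0,0],[255,0.43,-1,0,0,0,0],[255,0.43,-1,0,0,0,0],[255,0.43,-1,0,0,0,0],[255,0.43,-1,0,0,0,0],[255,0.43,-1,0,0,0,0]]'
python3 -m handwheel '[[255,0,-0.16,0,0,0,0],[255,0,-0.32,0,0,0,0],[255,0,-0.46,0,0,0,0],[255,0,-0.46,0.15,0,0,0],[255,0,-0.46,0.3,0,0,0],[255,0,-0.46,0.45,0,0,0],[255,0,-0.46,0.6,0,0,0],[255,0,-0.46,0.73,0,0,0],[255,0,-0.46,0.73,0,0,0],[255,0,-0.46,0.73,0,0,0]]'
python3 cf.py; python3 -c "
from h import *
im,d,W=cloud('scene');cv2.imwrite('pics/s2.png',im[...,::-1][80:320,100:420].repeat(2,0).repeat(2,1))"
```

```text
clock: 2.6
position: [0.5568, 0.0156, 0.3594]
tcp_rot: [0.0, 0.997, -0.081, 0.0]
wrist_force: [0.8, -1.0, 0.2]
grip_width: 0.0
finger_force: 0.0
clock: 3.85
position: [0.58, 0.1535, 0.1419]
tcp_rot: [-0.0, 0.997, -0.08, 0.001]
wrist_force: [0.4, 0.1, -0.5]
grip_width: -0.0002
finger_force: 0.0
t 3.85 case mm [  0.9  89.7 141.9] tool axes in case [[1.0, -0.002, 0.002], [-0.002, -1.0, 0.001], [0.002, -0.001, -1.0]] F [ 0.4  0.1 -0.5] j [ 0.27  0.62 -0.79  1.76  0.52  0.98 -2.45]
```

View pics/s2.png

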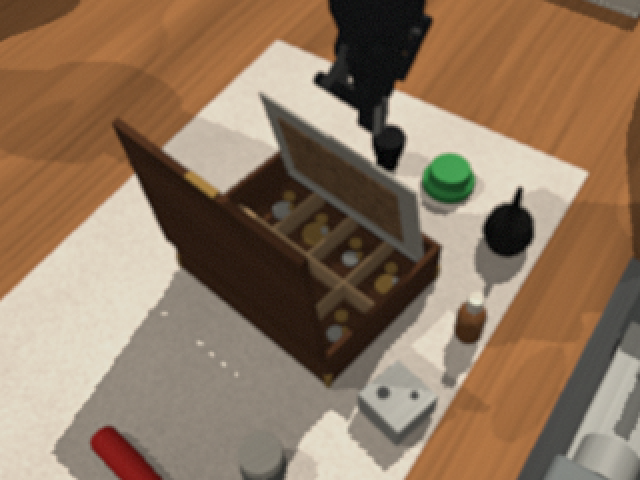

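```bash
python3 -m handwheel '[[255,0.04,0.033,0.033,0,0,0],[255,0.073,0.073,0.033,0,0,0],[255,0,0.103,0.04,0,0,0],[255,0,0.133,0.047,0,0,0],[255,0,0.16,0.058,0,0,0],[255,0,0.19,0.07,0,0,0],[255,0,0.213,0.086,0,0,0],[255,0,0.237,0.103,0,0,0],[255,0,0.26,0.125,0,0,0],[255,0,0.28,0.147,0,0,0]]'
python3 cf.py; python3 -c "
from h import *
im,d,W=cloud('scene');cv2.imwrite('pics/s3.png',im[...,::-1][80:320,100:420].repeat(2,0).repeat(2,1))"
```

```text
clock: 5.15
position: [0.5655, 0.0697, 0.0957]
tcp_rot: [0.0, 0.997, -0.08, -0.0]
wrist_force: [0.4, 0.1, 1.7]
grip_width: 0.0
finger_force: 0.5
t 5.15 case mm [-0.2  4.7 95.7] tool axes in case [[1.0, -0.002, -0.0], [-0.002, -1.0, -0.0], [-0.0, 0.0, -1.0]] F [0.4 0.2 1.7] j [ 0.4   0.63 -0.75  1.86  0.56  0.87 -2.36]
```

View pics/s3.png

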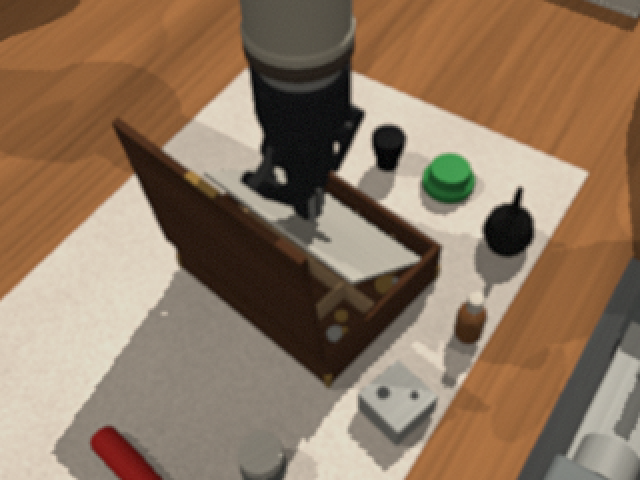

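The flap is about half folded, with the fingertip at crop (315,210) on its bare outer face. I'll continue the arc.

```bash
python3 -m handwheel '[[255,0,0.018,0.025,0,0,0],[255,0,0.033,0.05,0,0,0],[255,0,0.043,0.078,0,0,0],[255,0,0.053,0.107,0,0,0],[255,0,0.058,0.132,0,0,0],[255,0,0.063,0.157,0,0,0],[255,0,0.063,0.168,0,0,0],[255,0,0.063,0.175,0,0,0],[255,0,0.063,0.18,0,0,0],[255,0,0.063,0.18,0,0,0]]'
python3 cf.py
```

```text
clock: 6.45
position: [0.5627, 0.0519, 0.0475]
tcp_rot: [0.002, 0.997, -0.08, 0.001]
wrist_force: [-18.4, -4.7, 53.0]
grip_width: -0.0001
finger_force: 26.2
t 6.45 case mm [ -0.1 -13.3  47.5] tool axes in case [[1.0, -0.001, 0.002], [-0.001, -1.0, -0.004], [0.002, 0.004, -1.0]] F [-17.5  -7.6  53. ] j [ 0.39  0.69 -0.7   1.89  0.62  0.79 -2.38]
```

```bash
python3 -m handwheel '[[255,0,0,-0.05,0,0,0],[255,0,0,-0.2,0,0,0],[255,0,0,-0.4,0,0,0],[255,0,0,-0.6,0,0,0],[255,0,0,-0.8,0,0,0],[255,0,0,-1,0,0,0],[255,0,0,-1,0,0,0],[255,0,0.15,-1,0,0,0],[255,0,0.3,-1,0,0,0],[255,0,0.45,-1,0,0,0]]'
python3 -m handwheel '[[255,0,0.05,0,0,0,0],[255,0,0.05,0,0,0,0],[255,0,0.05,0,0,0,0],[255,0,0.05,0,0,0,0],[255,0,0.05,0,0,0,0],[255,0,0.05,0,0,0,0],[255,0,0.05,0,0,0,0],[255,0,0.05,0,0,0,0],[255,0,0.05,0,0,0,0],[255,0,0.05,0,0,0,0]]'
python3 cf.py
python3 - <<'E'
from cf import *
im,d,W=cloud('scene');cv2.imwrite('pics/s4.png',im[...,::-1][80:320,100:420].repeat(2,0).repeat(2,1))
Ps=[W.reshape(-1,3),cloud('top')[2].reshape(-1,3)]
for P in Ps:
    q=(P[~np.isnan(P[:,0])]-[*c,0])@M
    f=q[(abs(q[:,0])<85)&(abs(q[:,0])<.085)&(q[:,1]>-.055)&(q[:,1]<.055)&(q[:,2]<.08)]
    if len(f)>30:
        co=np.linalg.lstsq(np.c_[f[:,1],np.ones(len(f))],f[:,2],rcond=None)[0];print('flap n',len(f),'slope,z0',co.round(4))
    g=q[(abs(q[:,0])<.095)&(q[:,1]>-.13)&(q[:,1]<-.065)&(q[:,2]>.075)&(q[:,2]<.24)]
    if len(g)>30:
        co=np.linalg.lstsq(np.c_[g[:,2],np.ones(len(g))],g[:,1],rcond=None)[0];print('cover n',len(g),co.round(4),g[:,2].max(),g[:,1].min())
E
```

```text
clock: 7.7
position: [0.5401, -0.0828, 0.3409]
tcp_rot: [-0.0, 0.997, -0.08, -0.001]
wrist_force: [-0.1, 0.5, 0.5]
grip_width: -0.0003
finger_force: 0.0
clock: 8.95
position: [0.5386, -0.0965, 0.3422]
tcp_rot: [0.0, 0.997, -0.08, 0.0]
wrist_force: [0.2, 0.0, -0.0]
grip_width: 0.0001
finger_force: 0.0
t 8.95 case mm [  -0.4 -163.6  342.2] tool axes in case [[1.0, -0.002, 0.0], [-0.002, -1.0, -0.0], [0.0, 0.0, -1.0]] F [ 0.2  0.1 -0. ] j [ 0.86  0.31 -0.9   1.67  0.25  1.29 -1.82]
flap n 2829 slope,z0 [0.0053 0.04  ]
cover n 3539 [-0.0674 -0.0869] 0.21983237684083612 -0.10407241032568676
flap n 4695 slope,z0 [0.0009 0.0393]
cover n 2064 [-0.1301 -0.0671] 0.2210751687979689 -0.1015997723514731
```

View pics/s4.png

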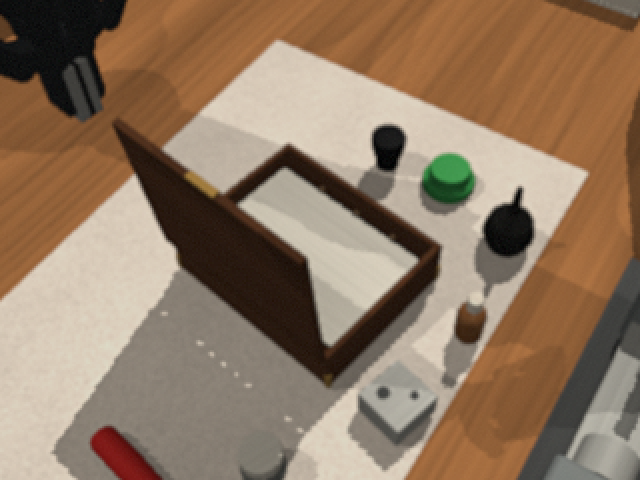

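Step 1 is done: the flap lies flat (crop (320,250)), and the cover is still open with a lean of about 0.08. A brass tab sits at the middle of the cover's edge, so I'll push beside it.

```bash
python3 -m handwheel '[[255,0.05,0,0.15,0,0,0],[255,0.1,0,0.3,0,0,0],[255,0.1,0,0.4,0,0,0],[255,0.1,0,0.463,0,0,0],[255,0.1,0,0.463,0,0,0],[255,0.1,-0.05,0.463,0,0,0],[255,0.1,-0.1,0.463,0,0,0],[255,0.1,-0.13,0.463,0,0,0],[255,0.1,-0.13,0.463,0,0,0],[255,0.1,-0.13,0.463,0,0,0]]'
python3 cf.py
```

```text
clock: 10.3
position: [0.5745, -0.0631, 0.2034]
tcp_rot: [0.0, 0.997, -0.08, 0.0]
wrist_force: [-0.7, 0.3, 0.0]
grip_width: -0.0
finger_force: 0.0
t 10.3 case mm [  29.7 -124.9  203.4] tool axes in case [[1.0, -0.002, 0.0], [-0.002, -1.0, -0.001], [0.0, 0.001, -1.0]] F [-0.7  0.2  0. ] j [ 0.69  0.5  -0.82  1.76  0.42  1.06 -2.01]
```

```bash
python3 -m handwheel '[[255,0,-0.037,0,0,0,0],[255,0,-0.07,0,0,0,0],[255,0,-0.107,0,0,0,0],[255,0,-0.15,0.005,0,0,0],[255,0,-0.2,0.01,0,0,0],[255,0,-0.243,0.023,0,0,0],[255,0,-0.287,0.04,0,0,0],[255,0,-0.33,0.06,0,0,0],[255,0,-0.37,0.083,0,0,0],[255,0,-0.37,0.083,0,0,0]]'
python3 cf.py; python3 -c "
from h import *
im,d,W=cloud('scene');cv2.imwrite('pics/s5.png',im[...,::-1][80:320,100:420].repeat(2,0).repeat(2,1))"
```

```text
clock: 11.55
position: [0.5915, 0.0486, 0.1775]
tcp_rot: [-0.0, 0.997, -0.079, -0.001]
wrist_force: [0.1, 0.5, -0.2]
grip_width: 0.0002
finger_force: 0.0
t 11.55 case mm [ 28.9 -11.9 177.5] tool axes in case [[1.0, 0.001, -0.002], [0.001, -1.0, 0.001], [-0.002, -0.001, -1.0]] F [-0.   0.5 -0.2] j [ 0.47  0.57 -0.81  1.74  0.46  1.04 -2.23]
```

View pics/s5.png

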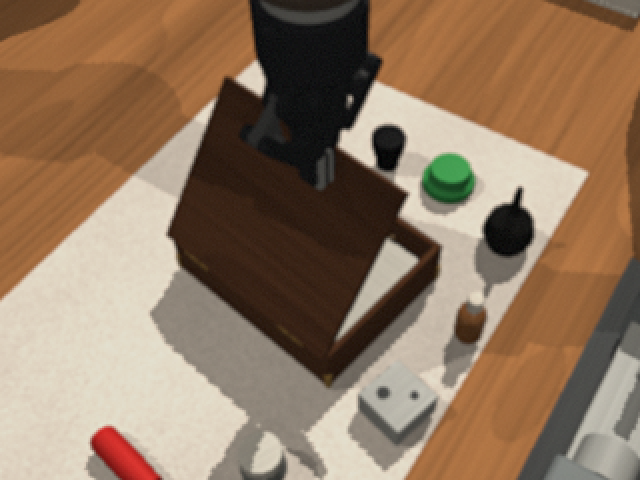

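The cover is about half closed, with the fingertip at crop (325,185) on its outer face. I'll continue.

```bash
python3 -m handwheel '[[255,0,-0.037,0.03,0,0,0],[255,0,-0.07,0.063,0,0,0],[255,0,-0.1,0.1,0,0,0],[255,0,-0.127,0.137,0,0,0],[255,0,-0.15,0.177,0,0,0],[255,0,-0.167,0.22,0,0,0],[255,0,-0.18,0.263,0,0,0],[255,0,-0.187,0.295,0,0,0],[255,0,-0.19,0.32,0,0,0],[255,0,-0.193,0.335,0,0,0]]'
python3 -m handwheel '[[255,0,0,0.007,0,0,0],[255,0,0,0.013,0,0,0],[255,0,0,0.02,0,0,0],[255,0,0,0.026,0,0,0],[255,0,0,0.03,0,0,0],[255,0,0,0.03,0,0,0],[255,0,0,0.03,0,0,0],[255,0,0,0.03,0,0,0],[255,0,0,0.03,0,0,0],[255,0,0,0.03,0,0,0]]'
python3 cf.py
```

```text
clock: 12.85
position: [0.6012, 0.1037, 0.0774]
tcp_rot: [0.0, 0.997, -0.08, -0.0]
wrist_force: [-0.6, 0.1, -0.4]
grip_width: -0.0002
finger_force: 0.2
clock: 14.1
position: [0.6017, 0.1041, 0.071]
tcp_rot: [0.001, 0.997, -0.08, 0.001]
wrist_force: [-5.8, -1.9, 15.4]
grip_width: 0.0
finger_force: 7.7
t 14.1 case mm [30.2 44.4 71. ] tool axes in case [[1.0, -0.001, 0.001], [-0.001, -1.0, -0.001], [0.001, 0.001, -1.0]] F [-5.4 -2.8 15.4] j [ 0.3   0.72 -0.71  1.76  0.59  0.88 -2.41]
```

Tip at z = 63 mm with 15 N means the cover is on the rim. I'll press slightly more, lift off and check.

```bash
python3 -m handwheel '[[255,0,0,0.005,0,0,0],[255,0,0,0.005,0,0,0],[255,0,0,0.005,0,0,0],[255,0,0,-0.1,0,0,0],[255,0,0,-0.25,0,0,0],[255,0,0,-0.4,0,0,0],[255,0,0,-0.55,0,0,0],[255,0,0,-0.7,0,0,0],[255,0,0,-0.7,0,0,0],[255,0,0,-0.7,0,0,0]]'
python3 - <<'E'
from cf import *
st()
im,d,W=cloud('scene');cv2.imwrite('pics/s6.png',im[...,::-1])
for P in(W.reshape(-1,3),cloud('top')[2].reshape(-1,3)):
    q=(P[~np.isnan(P[:,0])]-[*c,0])@M
    f=q[(abs(q[:,0])<.09)&(abs(q[:,1])<.07)&(q[:,2]<.1)]
    print(len(f),np.linalg.lstsq(np.c_[f[:,1],np.ones(len(f))],f[:,2],rcond=None)[0].round(4))
E
```

```text
clock: 15.35
position: [0.6012, 0.1036, 0.2785]
tcp_rot: [0.0, 0.997, -0.08, -0.0]
wrist_force: [0.1, 0.9, -0.8]
grip_width: 0.0
finger_force: 0.0
t 15.35 case mm [ 29.7  43.9 278.5] tool axes in case [[1.0, -0.002, -0.0], [-0.002, -1.0, -0.001], [-0.0, 0.001, -1.0]] F [-0.1  0.9 -0.8] j [ 0.41  0.49 -0.86  1.6   0.39  1.23 -2.26]
5775 [-0.0009  0.0631]
428 [-0.0003  0.0624]
```

View pics/s6.png

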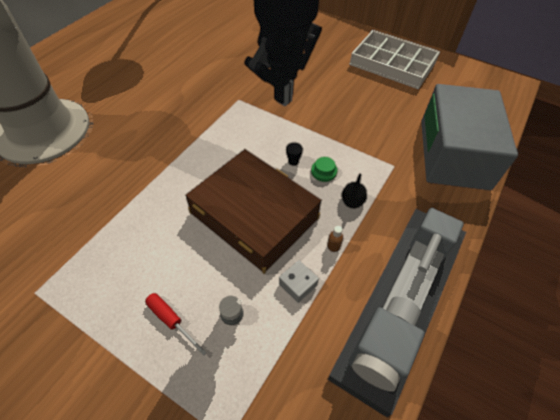

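The cover is shut flat (centre px (253,207)), the bystanders have not moved and the arm is clear.

```bash
python3 -c "
from plant import workorder
print(workorder.finish_job())"
```

```text
the job is handed in; nothing more can be done
None
```

The job is handed in, result not reported: the flap was measured flat before the cover went down, the cover is shut on the rim (slope under 0.001 rad), the bystanders look unmoved in the last picture, and the arm is clear, though the flap took about 53 N at its last press, more than the light push you asked for.

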